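# Feed the reagent bottle tray in, past a lock of unknown state

### The job

Push the feeder tray that carries the capped bottle all the way in, away from you, until it meets its end stop, with the bottle still standing in its pocket. The unmarked toggle lever on the feeder's housing locks the tray in one of its two positions, and nobody knows which: if the tray will not move, throw its own lever over to the other side and push again. Leave the tray with the open beaker where it is.

Things in the scene. Friction and masses are not known exactly. Their poses are not given: they have to be found in the camera images.
- bottle_tray (a joint): travel in m of the tray carrying the capped bottle (54 mm dia, 105 mm tall): a grey tray 130 x 92 mm. 0 = out (near the robot), 0.080 = fully in at the end stop. It slides along the feeder's +x with about 3 N of friction and stays where left. If locked it stops dead after about 2 mm
- bottle_lever (a joint): angle in rad of the toggle lever about its feeder's x axis. Weighted, it rests only at its ends: +0.5 = knob leans to feeder -y (away from the tray), -0.5 = to +y (toward it). Pushed past upright it falls over by itself; under 2 N at the knob. One end locks the tray, the other frees it; which one varies and cannot be seen. With the tray past 0.02 it no longer matters
- bottle_feeder: fixed feeder of the bottle's tray, about 220 x 203 mm; origin on the counter. Its +x is the way the tray slides in, +y left of that, z up. Tray bed (y -0.05 to +0.05) 30 mm high; white lock housing (y -0.152 to -0.090) 48 mm high, with the lever's pivot at (-0.070, -0.120, 0.055) between two cheeks 62 mm high
- bottle_tab (a point): point on the upright aluminium push tab at the tray's near end: plate 10 mm thick along feeder x, 50 mm wide along y. The point is at mid thickness and width, 17 mm below the tab's top edge (top at z = 0.090; tray floor at z = 0.034). The bottle's axis is 90 mm farther in. Push its near face along the feeder's +x; axes as the feeder
- bottle_knob (a point): centre of the black ball knob (22 mm dia) on the toggle lever of the bottle's feeder, 60 mm from the pivot, at z about 0.108 when resting, 29 mm to one side of the pivot. It swings only sideways, along the feeder's y. Axes turn with the lever
- bottle_center (a point): centre of the capped bottle, half-way up (52 mm above its base). It stands loose in a round pocket of the tray, 14 mm deep, with 3 mm play
- bottle_pocket (a point): centre of the pocket's floor on the bottle's tray; moves with the tray
- beaker_tray (a joint): travel in m of the other, like-made tray, which carries the open empty beaker (56 mm dia, 70 mm tall); to stay at 0
- beaker_tab (a point): point on the push tab of the beaker's tray, 17 mm below its top edge; not to be pushed

How it is judged:
By the outcome, as a careful person would: the job done as asked, in the order asked, and still so for the second after the job is handed in, with the robot touching nothing.
It also fails if it takes over 45 s, if anything falls off the work surface, if the arm or the gripper's body presses on something with over 40 N, if the wrist force passes 120 N, or if a joint passes its speed limit or range.

### The arm

A 6-joint arm with a two-finger parallel gripper is mounted at the origin on a cart in front of the work surface, level with it; the furniture and walls round the work are solid. World frame = base frame: x ahead of the robot, y to its left, z up, the work surface at z = 0. Lengths are in m, angles in rad, forces in N, time in s.
With the tool pointing down it reaches from about 0.325 to 0.775 m from the base axis. Payload 9.3 kg.
Tool frame: the origin (TCP) lies midway between the tips of the shut fingers; the grasp point (between the pads) lies 19 mm behind it (ctrl.grip_point_offset is the distance from the TCP to the grasp point, in m); z points along the fingers, y is the line along which they close (so a half turn about z gives the same grasp; the last joint's range is limited). The gripper opens to 85 mm and grips with 20 to 120 N. Pads are 22 mm wide; open, the fingers measure 114 mm over their backs; the gripper's body (76 mm by 85 mm) begins 54 mm behind the grasp point. The pads swing forward as they close: fully open they stand 13 mm farther back than shut.
Start: joints at [-1.438, 0.259, 0.021, 1.334, 0, 1.418], TCP at [0.155, -0.528, 0.231] pointing down, gripper open.
Joint ranges: [-3.04, 3.04], [-0.91, 1.82], [-1.04, 1.36], [-1.92, 1.95], [-1.52, 1.45], [-3.14, 3.14]. Speed limits (rad/s): [2.22, 2.22, 2.79, 3.14, 3.14, 3.14].

### API

Orientations are given as a unit quaternion [w, x, y, z].
In Python, from station import readout, snapshot, job, ctrl gives the robot as it stands. The module is installed in compiled form; this text tells all that it offers.
- The arm moves only by the tool servo_tool, never from a script. Its arguments are lists of equal length, an entry for each row: "claw": the opening, from -1 (shut) to 1 (fully open); "dp": the shift along the tool's x, y, z as a fraction of full scale, a list of three; "twist": the turn about the tool's z as a fraction of full scale. A call has 1 to 20 rows; each row shifts and turns the commanded pose from where the row before left it, along the tool's axes as they then stand; what a row does not reach is not made up. Full scale, the value 1, is 0.04 m for a shift and 10 degrees for a turn. A row lasts 1/8 s, in which the tool goes at most 62.5 mm and 10.7 degrees, less where a joint would pass 70% of its speed; a pose out of reach is approached as far as the arm can. A call with a number of a shift or a turn outside -1 to 1 is refused whole. A call with a gripper value outside its range is refused whole. The fingers move at their own pace and stop on an object; "force" is the grip in N (left out, the last holds). Time passes only in rows, so rows that do not move let the fingers close. It gives the time, the measured TCP pose, the force, the opening and the grip force at its end, in the units of the state.
- readout.get_state(): the state, without advancing time (a new reading comes with each control period).
- snapshot(name): name is "scene" or "side" or "wrist"; returns a dict with "img" (384x512x3 uint8, red, green, blue), "depth" (384x512 float32, m along the optical axis (not along the pixel's ray), 0 where there is no reading), "fx", "fy", "cx", "cy" (pixels), "view" (4x4, takes a point from world to camera coordinates). Camera axes: x right, y up, looking along -z (the intrinsics and any distortion apply to the point x, -y, -z); pixel columns grow to the right and rows downward; lengths in m; the calibration is good to about 2 mm. The wrist camera is an equidistant fisheye: a pixel r from the principal point sees the ray r / f radians off the axis. A picture is of the moment at which its call begins.
- job.sign_off(): hands the job in; it is judged then, once.
The state is a dict: "time_s": time; "joints": joint angles; "qvel": joint speeds; "joint_torque": joint torques, N m; "position": TCP position; "tool_rot": TCP orientation; "contact_force": force on the tool from outside, world axes, zero at the start; "ft_torque": the same for the moment, N m; "width": finger opening in m; "grip_force": force on a finger pad.
Only numpy, scipy, OpenCV 4.12 (cv2) and the standard library are available. Lean on these libraries where they do the work, as an engineer would, in place of code of your own. Each camera call takes 0.05 s, during which the arm holds its last target. There are 200 camera calls.

## Working session

There is one attempt and no reset: what is moved stays moved. The work goes in short steps, Python scripts to look and compute and a tool call to move; the robot and the scene stay as the last step left them, time stands still between calls to the robot, and variables do not carry over. Pictures are saved under pics/ and viewed, at most 10 in all, crops included, and the job is handed in when it is done.

Besides the shell and the picture viewer there is one more tool, called after ">>>" as name(argument=value, ...), one argument or row to a line, values as JSON. servo_tool: Moves the arm, as the interface text tells. Its arguments: {"type":"object","properties":{"claw":{"type":"array"},"dp":{"type":"array"},"twist":{"type":"array"},"force":{"type":"number"}},"required":["claw","dp","twist"]}

```bash
mkdir -p pics; cat > h.py <<'E'
import numpy as np, cv2
from station import readout, snapshot, job, ctrl
def cloud(s):
    h,w=s["depth"].shape; u,v=np.meshgrid(np.arange(w),np.arange(h)); d=s["depth"]
    p=np.stack([(u-s["cx"])/s["fx"]*d,-(v-s["cy"])/s["fy"]*d,-d,np.ones_like(d)],-1)
    P=p@np.linalg.inv(s["view"]).T
    P[d==0]=np.nan
    return P[...,:3]
E
python3 - <<'E'
from h import *
for n in("scene","side"):
    s=snapshot(n); np.savez(n+".npz",**s); cv2.imwrite(f"pics/{n}0.png",cv2.resize(s["img"][...,::-1],(800,600)))
    print(n,s["fx"],s["cx"],s["cy"],np.linalg.inv(s["view"])[:3].round(3).tolist(), (s["depth"]>0).mean())
print(readout.get_state())
E
```

```text
scene 427.4992661683239 251.4122455996781 200.272839819574 [[0.879, 0.223, -0.422, 0.139], [-0.477, 0.391, -0.787, -0.813], [-0.011, 0.893, 0.45, 0.49]] 0.9959004720052084
side 415.6242949138099 251.6405611209788 183.7484197640181 [[-0.999, 0.026, -0.033, 0.487], [-0.04, -0.404, 0.914, 0.637], [0.011, 0.914, 0.405, 0.432]] 0.9962921142578125
{'time_s': 0.1, 'joints': array([-1.43759650e+00,  2.59135010e-01,  2.08438484e-02,  1.33372044e+00,
        1.05134129e-05,  1.41820435e+00]), 'qvel': array([ 0.00179808, -0.00125117,  0.00137722, -0.00178973,  0.00051088,
       -0.00128081]), 'joint_torque': array([ 3.60059297e-03, -5.56691802e+01,  3.45072985e+01,  1.16443521e-02,
       -1.90440387e-04,  1.88284929e-06]), 'position': array([ 0.15502279, -0.5274336 ,  0.23072955]), 'tool_rot': array([-6.07557594e-04,  9.89807560e-01,  1.42410061e-01,  1.11480606e-05]), 'contact_force': array([ 0.44651151,  0.43774354, -0.75571432]), 'ft_torque': array([-0.0336974 ,  0.00206932, -0.02219418]), 'grip_force': 0.0, 'width': 0.08531591484319442}
```

View pics/scene0.png

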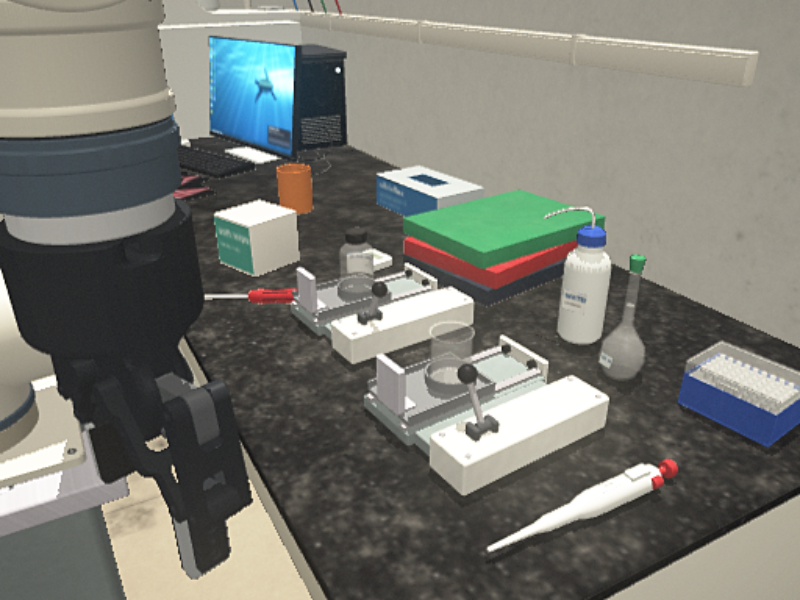

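View pics/side0.png

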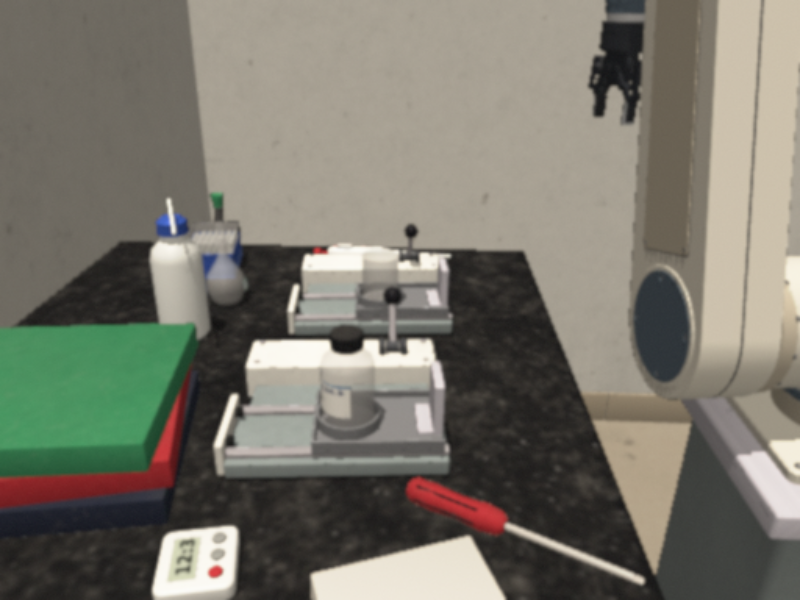

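The bottle's feeder is the far one in the scene view: knob near (380,289), tab (307,290), bottle (355,260). In the side view its knob is at (392,296), its tab at (437,400) and its bottle at (347,380). The other feeder holds the beaker.

```bash
python3 - <<'E'
from h import *
for n,kn,reg in(("scene",(243,185),(180,140,310,235)),("side",(251,189),(135,205,290,305))):
    s=dict(np.load(n+".npz")); P=cloud(s); I=s["img"].astype(int)
    u,v=kn; w=np.s_[v-9:v+10,u-9:u+10]
    m=(I[w].max(-1)<60)&(P[w][...,2]>0.09)&(P[w][...,2]<0.13)
    k=P[w][m]; vs,us=np.nonzero(m); 
    print(n,"knob n",m.sum(),"mean",np.median(k,0).round(4),"px",us.mean()+u-9,vs.mean()+v-9)
    C=np.linalg.inv(s["view"])[:3,3]; k0=np.median(k,0); r=(k0-C)/np.linalg.norm(k0-C); print(" centre~",(k0+r*0.008).round(4))
    x0,y0,x1,y1=reg; Q=P[y0:y1,x0:x1].reshape(-1,3); c=I[y0:y1,x0:x1].reshape(-1,3)
    h=Q[(abs(Q[:,2]-0.048)<0.003)&(c.min(1)>150)]
    if len(h)>20:
        r=cv2.minAreaRect(h[:,:2].astype(np.float32)*1000); print(" housing top",len(h),r)
    t=Q[(Q[:,2]>0.05)&(Q[:,2]<0.094)&(Q[:,0]<np.nanmin(h[:,0])+0.03)&(Q[:,1]>np.nanmax(h[:,1])-0.02)]
    t=t[np.isfinite(t).all(1)]
    print(" tab?",len(t),np.percentile(t,[2,50,98],axis=0).round(4).tolist())
    r=cv2.minAreaRect(t[:,:2].astype(np.float32)*1000); print(r)
E
```

```text
scene knob n 30 mean [ 0.5094 -0.0744  0.1088] px 241.7 185.23333333333332
 centre~ [ 0.5126 -0.0679  0.1055]
 housing top 1046 ((537.3560180664062, 51.231658935546875), (223.12994384765625, 531.9776000976562), 20.7397518157959)Traceback (most recent call last):
  File "<stdin>", line 15, in <module>
    return _quantile_unchecked(
        a, q, axis, out, overwrite_input, method, keepdims, weights)
    return _ureduce(a,
                    func=_quantile_ureduce_func,
    ...<5 lines>...
                    overwrite_input=overwrite_input,
                    method=method)
    r = func(a, **kwargs)
    result = _quantile(arr,
                       quantiles=q,
    ...<2 lines>...
                       out=out,
                       weights=wgt)
    slices_having_nans = np.isnan(arr[-1, ...])
                                  ~~~^^^^^^^^^
IndexError: index -1 is out of bounds for axis 0 with size 0
```

```bash
python3 - <<'E'
from h import *
H=[];T=[]
for n in("scene","side"):
    s=dict(np.load(n+".npz")); P=cloud(s); I=s["img"].astype(int)
    m=((abs(P[...,2]-0.048)<0.004)&(I.min(-1)>140)&(np.hypot(P[...,0]-.56,P[...,1]+.06)<.18)).astype(np.uint8)
    k,l,st,ce=cv2.connectedComponentsWithStats(m); i=1+np.argmax(st[1:,4]); h=P[l==i]; H.append(h)
    print(n,st[i],cv2.minAreaRect(h[:,:2].astype(np.float32)*1000), np.median(h[:,2]))
    z=P[...,2]; t=P[(z>.055)&(z<.095)&(P[...,0]<.55)&(P[...,0]>.38)&(P[...,1]>-.06)&(P[...,1]<.13)]
    t=t[t[:,0]<np.percentile(t[:,0],5)+.04] if len(t) else t
    print(" tab",len(t),np.percentile(t,[2,50,98],axis=0).round(4).tolist(),cv2.minAreaRect(t[:,:2].astype(np.float32)*1000))
    t=P[(z>.115)&(z<.17)&(np.hypot(P[...,0]-.55,P[...,1]-.06)<.15)&(I.max(-1)<70)]
    if len(t): print(" cap",len(t),np.percentile(t,[5,50,95],axis=0).round(4).tolist())
E
```

```text
scene [ 212  184   91   34 1062] ((572.3864135742188, -38.4530029296875), (220.012939453125, 64.79878234863281), 4.601630687713623) 0.047315655245283805
 tab 197 [[0.4574, -0.0393, 0.0558], [0.4608, 0.0643, 0.0741], [0.497, 0.0966, 0.0901]] ((474.86737060546875, 23.950523376464844), (16.897871017456055, 152.06036376953125), 13.482725143432617)
 cap 91 [[0.5157, -0.0719, 0.1166], [0.5452, 0.0696, 0.1303], [0.5658, 0.0832, 0.1371]]
side [157 218  54  19 860] ((634.3018188476562, -29.36962127685547), (92.70056915283203, 61.05174255371094), 4.241875171661377) 0.04887204788755245
 tab 310 [[0.4566, -0.0343, 0.0566], [0.4636, 0.0927, 0.0816], [0.4971, 0.1021, 0.0918]] ((475.34130859375, 25.872238159179688), (17.589113235473633, 156.0373077392578), 14.084009170532227)
 cap 324 [[0.5154, -0.0635, 0.1178], [0.5498, 0.0939, 0.1369], [0.5638, 0.1002, 0.1404]]
```

The bottle's feeder has a yaw of about 4.5° and its origin is near (0.5625, 0.083). The tab is near (0.461, 0.076). The knob leans to feeder −y. I'll move in front of the tab with the fingers shut.

>>> servo_tool(
  claw=[-1,-1,-1,-1,-1,-1,-1,-1,-1,-1,-1,-1,-1,-1,-1,-1,-1,-1,-1],
  dp=[
    [0,0,0],
    [0,0,0],
    [0.48,-0.9,0],
    [0.48,-0.9,0],
    [0.48,-0.9,0],
    [0.48,-0.9,0],
    [0.48,-0.9,0],
    [0.48,-0.9,0],
    [0.48,-0.9,0],
    [0.48,-0.9,0],
    [0.48,-0.9,0],
    [0.48,-0.9,0],
    [0.48,-0.9,0],
    [0.48,-0.9,0],
    [0.48,-0.9,0],
    [0.48,-0.9,0],
    [0.48,-0.9,0],
    [0.48,-0.9,0],
    [0,0,0],
  ],
  twist=[1,0.2,0,0,0,0,0,0,0,0,0,0,0,0,0,0,0,0,0],
)

```text
time_s: 2.48
position: [0.4178, 0.072, 0.2309]
tool_rot: [-0.0, 0.999, 0.041, -0.0]
contact_force: [-0.5, -0.5, 1.2]
width: -0.0003
grip_force: 0.0
```

```bash
python3 - <<'E'
from h import *
for n in ("wrist","scene"):
    s=snapshot(n); np.savez(n+"1.npz",**s); cv2.imwrite(f"pics/{n}1.png",cv2.resize(s["img"][...,::-1],(800,600)))
E
```

```text
(no output)
```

View pics/wrist1.png

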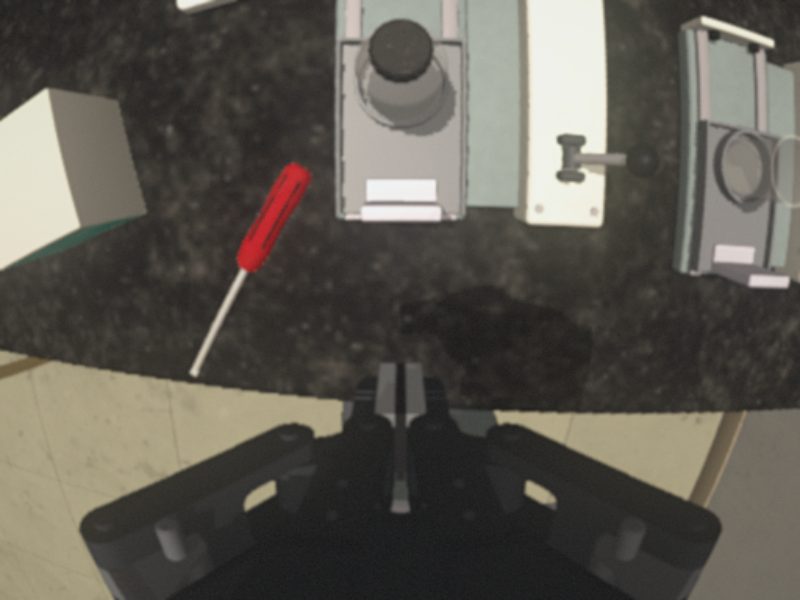

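The tab's top edge runs from (362,212) to (441,212), in line with the finger tips at (400,370). The knob at (642,160) leans away from the tray and the pivot is at (570,158). Next I'll cast rays through these pixels.

```bash
python3 - <<'E'
from h import *
s=dict(np.load("wrist1.npz")); Vi=np.linalg.inv(s["view"])
def ray(u,v,z,k=.64):
    x=(u*k-s["cx"]),(v*k-s["cy"]); r=np.hypot(*x); th=r/s["fx"]
    d=np.array([x[0]/r*np.sin(th),-x[1]/r*np.sin(th),-np.cos(th)]); D=Vi[:3,:3]@d; C=Vi[:3,3]
    return (C+D*(z-C[2])/D[2]).round(4)
for n,u,v,z in [("tab nearL",362,218,.09),("tab nearR",441,219,.09),("tab farL",363,206,.09),("tab farR",441,206,.09),("knob",642,160,.108),("pivot",570,158,.058),("cap",401,45,.14),("bedL",337,217,.03),("bedR",466,217,.03),("housR",604,226,.048),("housL",518,221,.048),("housLtop",527,50,.048),("beakknobtab",766,281,.09)]: print(n,ray(u,v,z))
E
```

```text
tab nearL [0.4596 0.0983 0.09  ]
tab nearR [0.463 0.05  0.09 ]
tab farL [0.467  0.0982 0.09  ]
tab farR [0.471  0.0508 0.09  ]
knob [ 0.5169 -0.0705  0.108 ]
pivot [ 0.5135 -0.04    0.058 ]
cap [0.5549 0.0824 0.14  ]
bedL [0.4528 0.1214 0.03  ]
bedR [0.4609 0.0257 0.03  ]
housR [ 0.4682 -0.078   0.048 ]
housL [ 0.4635 -0.0097  0.048 ]
housLtop [ 0.5892 -0.0047  0.048 ]
beakknobtab [ 0.4502 -0.2192  0.09  ]
```

>>> servo_tool(
  claw=[-1,-1,-1,-1,-1,-1,-1,-1,-1,-1],
  dp=[
    [0,0,1],
    [0,0,1],
    [0,0,1],
    [0,0,0.8],
    [0,0,0.4],
    [0.5,0,0],
    [0.1,0,0],
    [0.1,0,0],
    [0.1,0,0],
    [0.05,0,0],
  ],
  twist=[0,0,0,0,0,0,0,0,0,0],
)

```text
time_s: 3.82
position: [0.4502, 0.0724, 0.0633]
tool_rot: [0.0, 0.999, 0.038, -0.001]
contact_force: [-9.0, -2.5, 7.0]
width: -0.0001
grip_force: 4.7
```

>>> servo_tool(
  claw=[-1,-1],
  dp=[
    [0.1,0,0],
    [0.05,0,0],
  ],
  twist=[0,0],
)

```text
time_s: 4.08
position: [0.451, 0.0729, 0.0625]
tool_rot: [0.0, 0.999, 0.038, -0.006]
contact_force: [-30.6, -3.8, 18.2]
width: -0.0
grip_force: 15.1
```

The tray is locked: at 30 N the tool had advanced only 0.8 mm. I'll back off and go to the −y side of the bottle's knob.

>>> servo_tool(
  claw=[-1,-1,-1,-1,-1,-1,-1,-1,-1,-1],
  dp=[
    [-0.5,0,0],
    [0,0,-0.8],
    [0,0,-0.9],
    [0,0,-0.8],
    [0.32,0.93,0],
    [0.32,0.93,0],
    [0.32,0.93,0],
    [0.32,0.93,0],
    [0.32,0.93,0],
    [0,0,0],
  ],
  twist=[0,0,0,0,0,0,0,0,0,0],
)

```text
time_s: 5.32
position: [0.5161, -0.111, 0.1629]
tool_rot: [0.0, 0.999, 0.037, 0.0]
contact_force: [0.5, -0.6, -0.1]
width: 0.0001
grip_force: 0.0
```

```bash
python3 - <<'E'
from h import *
for n in ("wrist",):
    s=snapshot(n); np.savez(n+"2.npz",**s); cv2.imwrite(f"pics/{n}2.png",cv2.resize(s["img"][...,::-1],(800,600)))
E
```

```text
(no output)
```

View pics/wrist2.png

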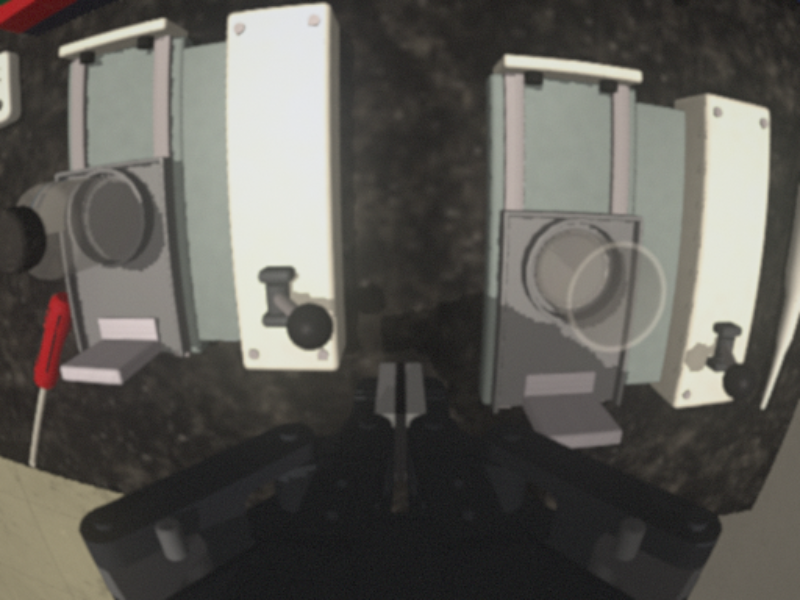

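The knob is at (309,326), with the fingers at (400,375) to its right, in the gap between the feeders. The lever's cheeks are at (278,295).

```bash
python3 - <<'E'
from h import *
s=dict(np.load("wrist2.npz")); Vi=np.linalg.inv(s["view"])
def ray(u,v,z,k=.64):
    x=(u*k-s["cx"]),(v*k-s["cy"]); r=np.hypot(*x); th=r/s["fx"]
    d=np.array([x[0]/r*np.sin(th),-x[1]/r*np.sin(th),-np.cos(th)]); D=Vi[:3,:3]@d; C=Vi[:3,3]
    return (C+D*(z-C[2])/D[2]).round(4)
for n,u,v,z in [("knob",309,326,.108),("pivot",278,296,.06),("tab near",90,380,.09),("fingerL",378,385,.163),("fingerR",426,385,.163)]: print(n,ray(u,v,z))
E
```

```text
knob [ 0.5165 -0.0699  0.108 ]
pivot [ 0.5157 -0.0429  0.06  ]
tab near [0.4624 0.0748 0.09  ]
fingerL [ 0.5165 -0.1039  0.163 ]
fingerR [ 0.5177 -0.1203  0.163 ]
```

>>> servo_tool(
  claw=[-1,-1,-1,-1,-1,-1,-1,-1,-1,-1],
  dp=[
    [0,0,0.9],
    [0,0,0.8],
    [0,-0.25,0],
    [0,-0.25,0],
    [0,-0.25,0],
    [0,-0.25,0],
    [0,-0.25,0],
    [0,-0.2,0],
    [0,0,0],
    [0,0,0],
  ],
  twist=[0,0,0,0,0,0,0,0,0,0],
)

```text
time_s: 6.62
position: [0.511, -0.0513, 0.0953]
tool_rot: [0.0, 0.999, 0.038, -0.0]
contact_force: [-0.3, 0.3, -0.6]
width: 0.0003
grip_force: 0.0
```

```bash
python3 - <<'E'
from h import *
for n in ("wrist",):
    s=snapshot(n); np.savez(n+"3.npz",**s); cv2.imwrite(f"pics/{n}3.png",cv2.resize(s["img"][...,::-1],(800,600)))
E
```

```text
(no output)
```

View pics/wrist3.png

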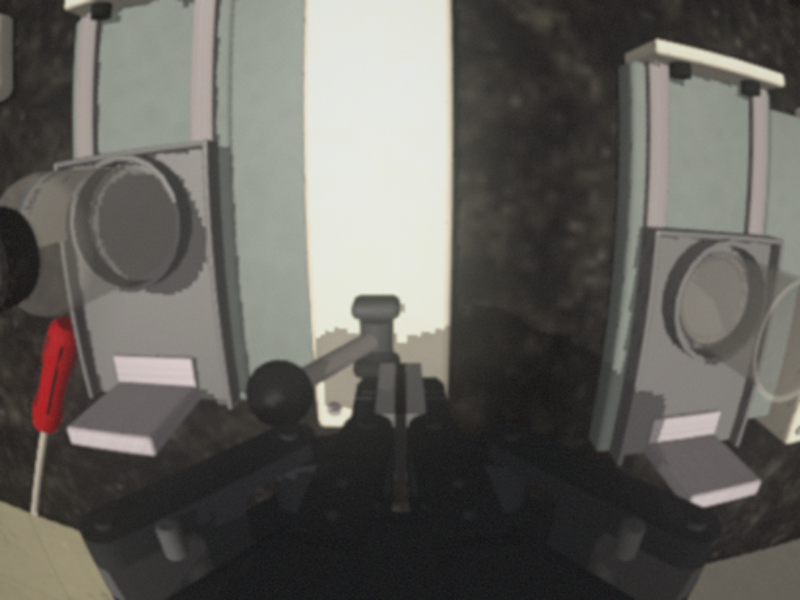

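The lever has gone over: its knob at (281,392) now leans toward the tray. I'll return to the tab.

>>> servo_tool(
  claw=[-1,-1,-1,-1,-1,-1,-1,-1,-1,-1,-1,-1,-1,-1],
  dp=[
    [0,0,-0.9],
    [0,0,-1],
    [-0.48,-0.81,0],
    [-0.48,-0.81,0],
    [-0.48,-0.81,0],
    [-0.48,-0.81,0],
    [0,0,0.9],
    [0,0,1],
    [0,0,0.8],
    [0.4,0,0],
    [0.1,0,0],
    [0.1,0,0],
    [0.1,0,0],
    [0.1,0,0],
  ],
  twist=[0,0,0,0,0,0,0,0,0,0,0,0,0,0],
)

```text
time_s: 8.43
position: [0.4563, 0.0747, 0.0637]
tool_rot: [0.0, 0.999, 0.038, -0.0]
contact_force: [-3.4, -0.6, 2.4]
width: 0.0001
grip_force: 1.6
```

The tray is now moving at about 3 N. I'll keep pushing gently.

>>> servo_tool(
  claw=[-1,-1,-1,-1,-1,-1,-1,-1,-1,-1,-1,-1,-1,-1,-1,-1],
  dp=[
    [0.1,0,0],
    [0.1,0,0],
    [0.1,0,0],
    [0.1,0,0],
    [0.1,0,0],
    [0.1,0,0],
    [0.1,0,0],
    [0.1,0,0],
    [0.1,0,0],
    [0.1,0,0],
    [0.1,0,0],
    [0.1,0,0],
    [0.1,0,0],
    [0.1,0,0],
    [0.1,0,0],
    [0.1,0,0],
  ],
  twist=[0,0,0,0,0,0,0,0,0,0,0,0,0,0,0,0],
)

```text
time_s: 10.42
position: [0.5204, 0.0796, 0.0632]
tool_rot: [-0.0, 0.999, 0.038, -0.0]
contact_force: [-2.3, 2.7, 0.7]
width: -0.0001
grip_force: 1.6
```

>>> servo_tool(
  claw=[-1,-1,-1],
  dp=[
    [0.07,0,0],
    [0.07,0,0],
    [0,0,0],
  ],
  twist=[0,0,0],
)

```text
time_s: 10.8
position: [0.5263, 0.0798, 0.0633]
tool_rot: [0.0, 0.999, 0.038, 0.0]
contact_force: [-0.4, 1.1, -0.8]
width: 0.0002
grip_force: 0.4
```

>>> servo_tool(
  claw=[-1,-1,-1],
  dp=[
    [0.07,0,0],
    [0.06,0,0],
    [0.06,0,0],
  ],
  twist=[0,0,0],
)

```text
time_s: 11.18
position: [0.5282, 0.08, 0.0632]
tool_rot: [0.001, 0.999, 0.038, -0.005]
contact_force: [-33.4, -3.7, 25.7]
width: -0.0
grip_force: 17.1
```

It stopped dead at 33 N, about 80 mm past first contact, which matches the end stop. I'll withdraw and check.

>>> servo_tool(
  claw=[-1,-1,-1,-1,-1,-1,-1,-1],
  dp=[
    [-0.2,0,0],
    [-0.9,0,0],
    [-0.9,0,0],
    [-0.5,0,0],
    [0,0,-1],
    [0,0,-1],
    [0,0,-1],
    [0,0,0],
  ],
  twist=[0,0,0,0,0,0,0,0],
)

```text
time_s: 12.18
position: [0.4358, 0.0727, 0.1863]
tool_rot: [0.0, 0.999, 0.038, 0.004]
contact_force: [-0.2, 0.7, -1.0]
width: -0.0001
grip_force: 0.0
```

```bash
python3 - <<'E'
from h import *
a=[cv2.resize(snapshot(n)["img"][...,::-1],(400,300)) for n in ("side","wrist")]
cv2.imwrite("pics/end.png",np.hstack(a))
E
```

```text
(no output)
```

View pics/end.png

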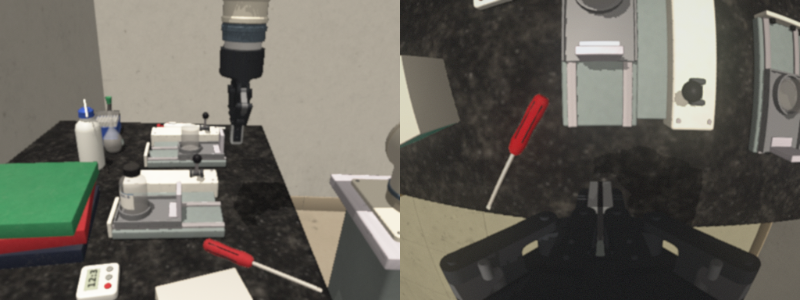

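The tray is fully in, with its far end at the stop near (115,215). The bottle stands upright in its pocket at (132,190), the beaker tray hasn't moved, and the robot is clear.

```bash
python3 -c "
from station import job; print(job.sign_off())"
```

```text
the job is handed in; nothing more can be done
None
```

The bottle's tray was locked at first, so I threw its lever over and pushed the tray in to its end stop; the bottle is still standing in its pocket, the beaker tray was not touched, and the job is handed in.

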